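# Spray the bearing with the clamped can

### The job

Give the wheel bearing lying in the steel tray a spray of cleaner: push the black cap of the tall, slim spray can straight down as far as it goes, keep it down for a moment (half a second will do), then let it come all the way up again. Do not press the cap of the squat, wide can, and do not disturb the bearing.

Things in the scene. Friction and masses are not known exactly. Their poses are not given: they have to be found in the camera images.
- tall_cap_top (a point): Centre of the flat top of the black round cap (46 mm diameter) on the TALL, SLIM aluminium spray can (60 mm diameter), clamped in a stand fixed to the bench; its place varies. 228 mm above the bench when up; moves down with the cap. z up; +x is where its small nozzle (16 mm long) points: over the tray. Nothing else near is higher than 190 mm. Push near the centre, e.g. with closed fingertips.
- tall_cap (a joint): How far the tall can's cap is pushed straight down, in m: 0 = up, 0.008 = down on its hard stop. Spring: 2.7 N starts it moving, 9 N has it fully down; it comes up by itself when let go.
- squat_cap (a joint): How far the cap of the SQUAT, WIDE can is pushed down, in m: 0 = up, 0.008 = fully down, same spring. This can is 84 mm in diameter; its black 46 mm cap looks the same but its top is only 153 mm above the bench. It stands 220 mm or more to one side of the tall can. Leave it alone.
- bearing: Steel ball bearing ring, 62 mm outside diameter, 31 mm bore, 16 mm high, lying flat and loose in a square steel tray (120 mm wide, 22 mm high) on the bench, about 125 mm from the tall can's axis on the nozzle's side. Origin: centre of its underside. Leave it lying there.
Not all that is in view belongs to the job. Leave any orange or purple look-alike of the part that bears tall_cap_top alone. Leave any orange look-alike of the bearing alone.

How it is judged:
On the way:
1. the tall can's cap is pushed fully down (more than 6 of its 8 mm) and kept there for 0.2 s (value of joint tall_cap above 0.006 m), for 0.2 s.
At the end, for the whole second after the job is handed in: After its press the tall can's cap is up again (within 1.5 mm), the squat can's cap is up (within 1.5 mm), and the bearing lies still within 15 mm of where it started (value of joint each of tall_cap, squat_cap below 0.0015 m and distance of bearing from where it was at the start of the episode below 0.015 m and linear speed of bearing below 0.02 m/s); the robot touches nothing.
It fails at once if the squat can's cap is pressed (more than 3 mm) (value of joint squat_cap above 0.003 m).
It fails at once if the bearing is shifted (more than 15 mm) (distance of bearing from where it was at the start of the episode above 0.015 m).
It also fails if it takes over 29 s, if anything falls off the work surface, if the arm or the gripper's body presses on something with over 40 N, if the wrist force passes 120 N, or if a joint passes its speed limit or range.

### The arm

A 7-joint arm with a two-finger parallel gripper is mounted at the origin on the work surface. World frame = base frame: x ahead of the robot, y to its left, z up, the work surface at z = 0. Lengths are in m, angles in rad, forces in N, time in s.
With the tool pointing down it reaches from about 0.4 to 0.85 m from the base axis. Payload 10.4 kg.
Tool frame: the origin (TCP) lies at the very end of the fingers, on their centre line; the grasp point (between the pads) lies r.tcp_to_grasp behind it (r.tcp_to_grasp is the distance from the TCP to the grasp point, in m); z points along the fingers, y is the line along which they close (so a half turn about z gives the same grasp; the last joint's range is limited). The gripper opens to 87 mm and grips with 3 to 60 N. Pads are 19 mm wide; open, the fingers measure 117 mm over their backs; the gripper's body (75 mm by 190 mm) begins 51 mm behind the grasp point.
Start: joints at [1.181, 0.332, -0.065, 1.46, 0.022, 1.35, -0.088], TCP at [0.224, -0.583, 0.223] pointing down, gripper open.
Joint ranges: [-2.6, 2.6], [-0.5, 2.12], [-1.47, 1.34], [0.16, 2.42], [-1.27, 4.41], [0.06, 2.06], [-2.6, 2.6]. Speed limits (rad/s): [2.22, 2.22, 2.79, 2.79, 3.14, 3.14, 3.14].

### API

Orientations are given as a unit quaternion [x, y, z, w].
In Python, from bench import monitor, cams, ticket, r gives the robot as it stands.
- The arm moves only by the shell command python3 -m crank 'ROWS' [OPENING] [FORCE]. ROWS is a JSON object whose one key "steps" holds a list of rows, each a list of 2 entries, a list of its own where there are three numbers: the shift along the world's x, y, z in units of 25 mm (1.0 is 25 mm), then the turn, a rotation vector about the world's x, y, z in units of 5 degrees (1.0 is 5 degrees). In form: {"steps": [[[x, y, z], [ax, ay, az]], ...]}. A call has 1 to 10 rows; each row shifts and turns the commanded pose from where the row before left it; what a row does not reach is not made up. A row lasts 1/12 s, in which the tool goes at most 41.7 mm and 7.16 degrees, less where a joint would pass 70% of its speed; a pose out of reach is approached as far as the arm can. A call is refused whole if a number of a shift passes 1 or a number of a turn 1, either way. A call with a gripper value outside its range is refused whole. OPENING is the finger opening in mm, from 0 to 87, set as the call begins (- or left out, the last holds). The fingers move at their own pace and stop on an object; FORCE is the grip in N (left out, the last holds). Time passes only in rows, so rows that do not move let the fingers close. It gives the time, the measured TCP pose, the force, the opening and the grip force at its end, in the units of the state.
- monitor.read_state(): the state, without advancing time (a new reading comes with each control period).
- cams.camera(name): name is "side" or "top" or "wrist"; returns a dict with "pixels" (384x512x3 uint8, blue, green, red), "z_map" (384x512 float32, m along the optical axis (not along the pixel's ray), 0 where there is no reading), "vfov" (degrees; the focal length in pixels is half the picture's height over the tangent of half this angle, whatever the lens; pixels are square), "cx", "cy" (the principal point, pixels), "T" (4x4, takes a point from camera to world coordinates). Camera axes: x right, y up, looking along -z (the intrinsics and any distortion apply to the point x, -y, -z); pixel columns grow to the right and rows downward; lengths in m; the calibration is good to about 2 mm. A picture is of the moment at which its call begins.
- ticket.close_job(): hands the job in; it is judged then, once.
The state is a dict: "time": time; "joint_positions": joint angles; "joint_vel": joint speeds; "joint_torque": joint torques, N m; "ee_pos": TCP position; "eef_rot": TCP orientation; "ft_force": force on the tool from outside, world axes, zero at the start; "torque": the same for the moment, N m; "width": finger opening in m; "grip_force": force on a finger pad.
Only numpy, scipy, OpenCV 4.12 (cv2) and the standard library are available. Lean on these libraries where they do the work, as an engineer would, in place of code of your own. Each camera call takes 0.05 s, during which the arm holds its last target. There are 200 camera calls.

## Working session

There is one attempt and no reset: what is moved stays moved. The work goes in short steps, Python scripts to look and compute and a shell command to move; the robot and the scene stay as the last step left them, time stands still between calls to the robot, and variables do not carry over. Pictures are saved under pics/ and viewed, at most 10 in all, crops included, and the job is handed in when it is done.

```bash
mkdir -p pics
cat > h.py <<'E'
import numpy as np,cv2
from bench import monitor,cams,ticket,r
def cam(n):
    c=cams.camera(n); cv2.imwrite(f'pics/{n}_{int(monitor.read_state()["time"]*1000)}.png',c['pixels']); return c
def world(c):
    z=c['z_map']; h,w=z.shape; f=h/2/np.tan(np.radians(c['vfov'])/2)
    u,v=np.meshgrid(np.arange(w),np.arange(h))
    P=np.stack([(u-c['cx'])/f*z,-(v-c['cy'])/f*z,-z,np.ones_like(z)],-1)
    return (P@np.array(c['T']).T)[...,:3]
E
python3 - <<'E'
from h import *
for n in('side','top'):
    c=cam(n); np.savez(f'{n}.npz',**{k:np.array(v) for k,v in c.items()}); print(c.keys(),c['vfov'],c['cx'],c['cy'],np.round(c['T'],3))
a=[cv2.imread(p) for p in __import__('glob').glob('pics/*.png')]
for k,v in monitor.read_state().items(): print(k,np.round(v,3))
E
ls pics
```

```text
dict_keys(['pixels', 'z_map', 'vfov', 'cx', 'cy', 'T']) 47.642024894992154 261.1389288100511 193.55252563187003 [[-0.954  0.123 -0.274  0.282]
 [-0.299 -0.455  0.839  0.778]
 [-0.022  0.882  0.471  0.59 ]
 [ 0.     0.     0.     1.   ]]
dict_keys(['pixels', 'z_map', 'vfov', 'cx', 'cy', 'T']) 47.38548755671587 257.1331379728491 191.12086195587588 [[ 1.300e-02  9.980e-01 -5.400e-02  4.890e-01]
 [-1.000e+00  1.300e-02 -1.000e-03  3.200e-02]
 [-1.000e-03  5.400e-02  9.990e-01  1.036e+00]
 [ 0.000e+00  0.000e+00  0.000e+00  1.000e+00]]
time 0.1
joint_positions [ 1.181  0.333 -0.065  1.461  0.022  1.35  -0.088]
joint_vel [ 0.    -0.003 -0.002 -0.002 -0.001 -0.001  0.001]
joint_torque [ 1.0000e-03 -6.2455e+01  2.4000e-02 -3.9072e+01 -6.2000e-02  3.6000e-02
  0.0000e+00]
ee_pos [ 0.224 -0.583  0.222]
eef_rot [ 0.983  0.182 -0.    -0.001]
ft_force [-0.191 -0.776 -0.388]
torque [0.033 0.001 0.022]
grip_force 0.0
width 0.087
side_50.png
top_100.png
```

View pics/side_50.png

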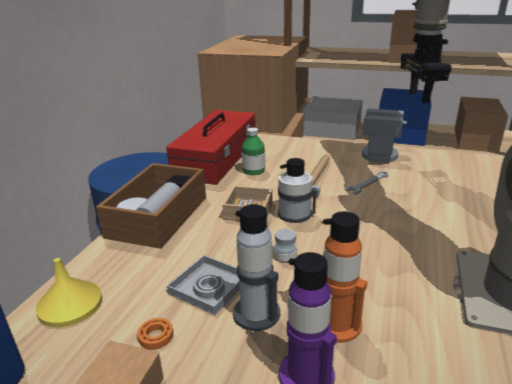

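View pics/top_100.png

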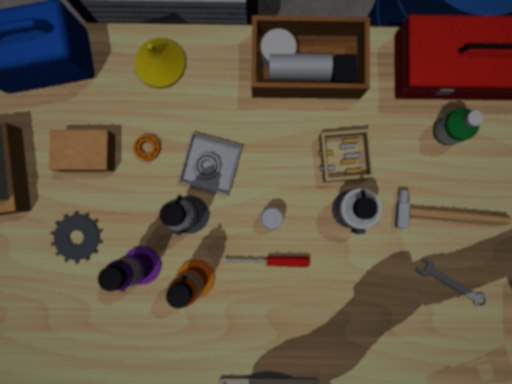

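The side view shows the plain aluminium tall can with its cap at (254,217), purple and orange decoys in front of it, and the squat can at (295,180). In the top view the tall cap is at about (175,213), the squat cap at (365,206), the tray and bearing at (208,165), orange at (180,293) and purple at (115,275).

Run:
```python
from h import *
for n,boxes in {'top':{'tall':(155,190,200,235),'squat':(345,185,385,225),'or':(160,275,200,310),'pu':(95,258,130,292),'bearing':(190,145,225,180)},'side':{'tall':(232,200,275,245),'squat':(278,155,310,185)}}.items():
    c=dict(np.load(n+'.npz')); W=world(c); g=c['pixels'].max(-1); f=192/np.tan(np.radians(c['vfov'])/2); T=c['T']
    for k,(x0,y0,x1,y1) in boxes.items():
        s=np.s_[y0:y1,x0:x1]; w=W[s]; m=c['z_map'][s]>0
        if k=='bearing': m&=(w[...,2]>.012)&(w[...,2]<.03); print(n,k,np.median(w[m],0)); continue
        lo,hi=(.14,.165) if k=='squat' else (.216,.24)
        m&=(w[...,2]>lo)&(w[...,2]<hi)&(g[s]<70)
        if m.sum()<5: print(n,k,'none',w[...,2].max(), g[s].min()); continue
        p=w[m]; v,u=np.nonzero(m); (cu,cv_),rad=cv2.minEnclosingCircle(np.stack([u,v],1).astype(np.float32))
        h=.153 if k=='squat' else .228
        d=T[:3,:3]@[(cu+x0-c['cx'])/f,-(cv_+y0-c['cy'])/f,-1]; q=T[:3,3]+d*(h-T[2,3])/d[2]
        print(n,k,m.sum(),'mean',p.mean(0).round(4),'med z',np.median(p[:,2]).round(4),'mid',((p.min(0)+p.max(0))/2).round(4),'ext',np.ptp(p,0).round(3),'px',cu+x0,cv_+y0,rad,'ray',q.round(4))
```

```text
top tall 512 mean [0.4892 0.189  0.228 ] med z 0.2285 mid [0.4925 0.1896 0.2246] ext [0.052 0.044 0.017] px 172.0802459716797 211.04938316345215 15.264727592468262 ray [0.494  0.1892 0.228 ]
top squat 425 mean [ 0.5077 -0.1859  0.1526] med z 0.1534 mid [ 0.5139 -0.1865  0.1496] ext [0.057 0.043 0.019] px 365.0 204.125 14.440170288085938 ray [ 0.5134 -0.1851  0.153 ]
top or 521 mean [0.342  0.1733 0.2277] med z 0.2285 mid [0.3465 0.1745 0.2247] ext [0.055 0.045 0.017] px 179.5 291.5 16.446983337402344 ray [0.3474 0.1722 0.228 ]
top pu 541 mean [0.3711 0.298  0.2277] med z 0.2286 mid [0.3741 0.3001 0.2244] ext [0.052 0.045 0.017] px 112.0 274.5 16.800395965576172 ray [0.3766 0.2965 0.228 ]
top bearing [0.60360817 0.15040812 0.01910183]
side tall 426 mean [0.4855 0.1998 0.2257] med z 0.2275 mid [0.4914 0.195  0.2229] ext [0.052 0.043 0.013] px 252.2142848968506 213.0 14.354400634765625 ray [0.486  0.2021 0.228 ]
side squat 165 mean [ 0.5041 -0.176   0.1494] med z 0.1515 mid [ 0.5084 -0.181   0.1473] ext [0.048 0.042 0.015] px 293.71052646636963 164.0 9.761981010437012 ray [ 0.5049 -0.166   0.153 ]
```

```bash
python3 - <<'E'
from h import *
c=dict(np.load('top.npz')); W=world(c)[190:235,155:200]; g=c['pixels'].max(-1)[190:235,155:200]
m=(W[...,2]>.2265)&(W[...,2]<.231)&(g<70); n,l,s,_=cv2.connectedComponentsWithStats(m.astype(np.uint8)); m=l==1+s[1:,4].argmax()
p=W[m]; print(m.sum(),p.mean(0),np.median(p,0),np.ptp(p,0), np.sqrt(4/np.pi*m.sum())); 
mo=cv2.morphologyEx(m.astype(np.uint8),cv2.MORPH_OPEN,cv2.getStructuringElement(cv2.MORPH_ELLIPSE,(13,13)))>0
print(mo.sum(),W[mo].mean(0),np.ptp(W[mo],0), 'tcp_to_grasp',r.tcp_to_grasp)
E
python3 -m crank '{"steps":[[[0,0,1],[0,0,0]],[[0,0,1],[0,0,0]],[[0,0,1],[0,0,0]],[[1,1,1],[0,0,0]],[[1,1,0],[0,0,0]],[[1,1,0],[0,0,0]],[[1,1,0],[0,0,0]],[[1,1,0],[0,0,0]],[[1,1,0],[0,0,0]],[[1,1,0],[0,0,0]]]}' 0 20
python3 -m crank '{"steps":[[[1,1,0],[0,0,0]],[[1,1,0],[0,0,0]],[[1,1,0],[0,0,0]],[[0,1,0],[0,0,0]],[[0,1,0],[0,0,0]],[[0,1,0],[0,0,0]],[[0,1,0],[0,0,0]],[[0,1,0],[0,0,0]],[[0,1,0],[0,0,0]],[[0,1,0],[0,0,0]]]}'
```

```text
421 [0.48832836 0.19038423 0.22870548] [0.48848515 0.1908124  0.22874158] [0.04434772 0.04284618 0.00441842] 23.152404806704283
time: 0.93
ee_pos: [0.399, -0.4079, 0.3214]
eef_rot: [0.983, 0.182, -0.0, -0.0]
ft_force: [-0.2, -0.1, 0.4]
width: 0.0282
grip_force: 0.0
time: 1.77
ee_pos: [0.4729, -0.1581, 0.3213]
eef_rot: [0.983, 0.182, -0.0, -0.0]
ft_force: [0.5, -0.6, 0.4]
width: 0.0001
grip_force: 0.0<stdin>:6: RuntimeWarning: Mean of empty slice.
  ret = um.true_divide(
Traceback (most recent call last):
ValueError: zero-size array to reduction operation maximum which has no identity
```

Cap centre is (0.488, 0.190) with a 44 x 43 mm extent and z 0.2287, which matches the given 46 mm and 228 mm. Moving above it next.

```bash
python3 -m crank '{"steps":[[[0.6,1,0],[0,0,0]],[[0,1,0],[0,0,0]],[[0,1,0],[0,0,0]],[[0,1,0],[0,0,0]],[[0,1,0],[0,0,0]],[[0,1,0],[0,0,0]],[[0,1,0],[0,0,0]],[[0,1,0],[0,0,0]],[[0,1,0],[0,0,0]],[[0,1,0],[0,0,0]]]}'
python3 -m crank '{"steps":[[[0,1,0],[0,0,0]],[[0,1,0],[0,0,0]],[[0,1,0],[0,0,0]],[[0,0.9,0],[0,0,0]],[[0,0,-0.8],[0,0,0]],[[0,0,-0.8],[0,0,0]],[[0,0,-0.8],[0,0,0]],[[0,0,0],[0,0,0]],[[0,0,0],[0,0,0]],[[0,0,0],[0,0,0]]]}'
python3 - <<'E'
from h import *
a=cam('side')['pixels'][130:350,150:400]; b=cam('top')['pixels'][110:330,60:310]
cv2.imwrite('pics/chk.png',cv2.resize(np.hstack([a,b]),(800,352)))
print(monitor.read_state()['joint_positions'])
E
```

```text
time: 2.6
ee_pos: [0.4879, 0.0917, 0.3215]
eef_rot: [0.983, 0.182, -0.0, 0.0]
ft_force: [-0.2, 0.3, 0.0]
width: 0.0002
grip_force: 0.0
time: 3.43
ee_pos: [0.4885, 0.1882, 0.2627]
eef_rot: [0.983, 0.182, 0.0, -0.0]
ft_force: [0.1, -0.1, -0.3]
width: 0.0003
grip_force: 0.0
[ 0.22423469  0.15009531 -0.74445207  1.63420345  0.10359773  1.39566146
 -1.73667522]
```

View pics/chk.png

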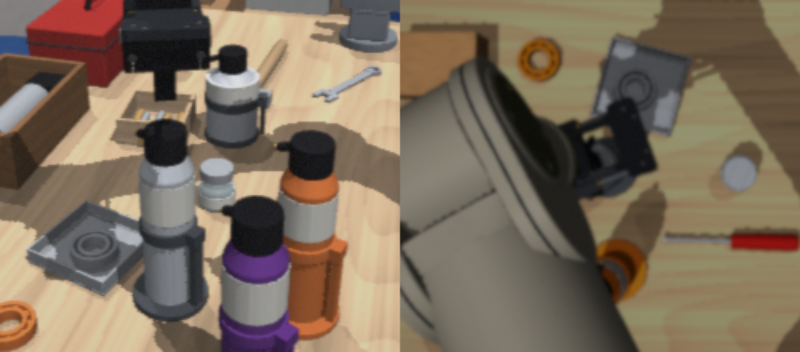

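The crop shows the closed fingertips directly over the tall can's cap, at about (165,95) above the cap at (165,130), and clear of the decoys. Pressing in small steps.

```bash
python3 -m crank '{"steps":[[[0,0.05,-0.5],[0,0,0]],[[0,0,-0.5],[0,0,0]],[[0,0,-0.3],[0,0,0]],[[0,0,-0.1],[0,0,0]],[[0,0,-0.1],[0,0,0]],[[0,0,0],[0,0,0]]]}'
python3 -m crank '{"steps":[[[0,0,-0.05],[0,0,0]],[[0,0,-0.05],[0,0,0]],[[0,0,-0.05],[0,0,0]],[[0,0,0],[0,0,0]],[[0,0,0],[0,0,0]]]}'
```

```text
time: 4.03
ee_pos: [0.4879, 0.1892, 0.224]
eef_rot: [0.983, 0.182, -0.0, 0.0]
ft_force: [-2.1, -0.9, 6.6]
width: 0.0003
grip_force: 3.0
time: 4.45
ee_pos: [0.4879, 0.1892, 0.221]
eef_rot: [0.983, 0.182, -0.0, 0.0]
ft_force: [-4.2, -2.1, 8.2]
width: 0.0008
grip_force: 4.2
```

Contact is on the spring: 6.6 N at 4 mm and 8.2 N at about 7 mm. Now down onto the stop.

```bash
python3 -m crank '{"steps":[[[0,0,-0.05],[0,0,0]],[[0,0,-0.05],[0,0,0]],[[0,0,0],[0,0,0]],[[0,0,0],[0,0,0]]]}'
python3 -m crank '{"steps":[[[0,0,-0.04],[0,0,0]],[[0,0,0],[0,0,0]],[[0,0,0],[0,0,0]],[[0,0,0],[0,0,0]],[[0,0,0],[0,0,0]],[[0,0,0],[0,0,0]],[[0,0,0],[0,0,0]],[[0,0,0],[0,0,0]]]}'
```

```text
time: 4.78
ee_pos: [0.4881, 0.1893, 0.2203]
eef_rot: [0.983, 0.182, 0.0, 0.001]
ft_force: [-10.2, -4.8, 24.3]
width: 0.0006
grip_force: 11.9
time: 5.45
ee_pos: [0.4882, 0.1894, 0.2202]
eef_rot: [0.983, 0.182, 0.001, 0.001]
ft_force: [-13.8, -7.0, 32.0]
width: 0.0003
grip_force: 15.8
```

The cap is hard on its stop: force rises to 32 N with no further travel, held about 0.9 s. Releasing.

```bash
python3 -m crank '{"steps":[[[0,0,0.2],[0,0,0]],[[0,0,0.3],[0,0,0]],[[0,0,0.5],[0,0,0]],[[0,0,1],[0,0,0]],[[0,0,1],[0,0,0]],[[0,0,1],[0,0,0]],[[0,0,1],[0,0,0]],[[0,0,0],[0,0,0]],[[0,0,0],[0,0,0]],[[0,0,0],[0,0,0]]]}'
python3 - <<'E'
from h import *
c=cam('side'); W=world(c)[200:245,232:275]; g=c['pixels'].max(-1)[200:245,232:275]; c0=dict(np.load('side.npz')); W0=world(c0)[200:245,232:275]
for w in (W0,W): z=w[:16,10:33,2]; print(np.median(z[(z>.2)&(z<.25)]))
cv2.imwrite('pics/end.png',c['pixels'])
E
```

```text
time: 6.28
ee_pos: [0.4881, 0.1892, 0.3415]
eef_rot: [0.983, 0.182, -0.0, 0.0]
ft_force: [0.5, -0.1, -0.1]
width: 0.0009
grip_force: 0.0
0.22804343727535697
0.22800323127181982
```

View pics/end.png

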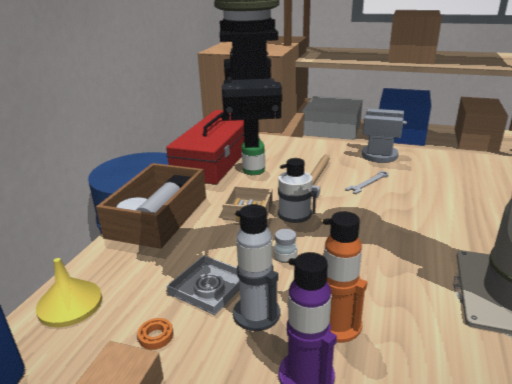

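The cap at (254,217) is back up at 0.228 m, the bearing at (208,287) hasn't moved, and the arm is clear.

```bash
python3 -c "
from bench import ticket
print(ticket.close_job())"
```

```text
the job is handed in; nothing more can be done
None
```

I pushed the tall can's cap down to its stop, held it for about 0.9 s and let it come back up to 228 mm; the bearing and the squat can were left alone, and the job is handed in (no verdict was shown).

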